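Take the keyholed hook bracket down from the gym's accessory panel

TASK

Take the steel hook bracket down from the tilted panel: slide it along its keyhole slots until the stud heads can pass through the wide ends, lift it off the studs, and lay it gently (do not drop it) flat on its plate in the shallow tray, hook pointing up. Leave the bottle, dumbbell and collar where they are.

Things in the scene. Friction and masses are not known exactly. Their poses are not given: they have to be found in the camera images.
- hook_mid (a point): Middle of the hook of the loose dark steel bracket (about 0.6 kg), the place to grip it: a straight bar 24 (x) by 28 (y) mm standing 59 mm out of the plate, with a 10 mm lip to +x on its last 20 mm. The point is on the bar's axis, 28 mm above the plate's face and 33 mm above its underside. Axes as bracket: z along the bar, out of the plate.
- bracket: Its plate, 100 (x) by 160 (y) by 5 mm; origin at the centre of the underside; the hook's axis is 18 mm to -x of it. While hung x points up the slope, y is level, z out of the panel. Two like keyholes go through it: slots 11 mm high along y, each opening at its +y end into a round hole 23 mm across; so slide it to its OWN -y to bring the holes over the studs.
- hole_a (a point): Centre of the wide hole of one keyhole, at half the plate's thickness, 26 mm to +x and 28 mm to -y of the plate's centre. The stud can travel 34 mm from the slot's narrow (-y) end to this point, and 7.5 mm beyond, where its neck meets the hole's far wall and the bracket stops. From that stop come back 7.5 mm (give or take 3) for the heads to pass.
- hole_b (a point): The same of the other keyhole, 26 mm to +x and 56 mm to +y of the plate's centre. While hung, the necks bear on the slots' upper edges, so raise the bracket 1.5 mm up the slope to centre slots and holes on the studs. At the start the studs sit 2 to 20 mm from the narrow ends, not measured: see the round heads, or feel for the stop.
- panel: Grey steel panel 340 mm wide and 210 mm up the slope, fixed on a stand, its face tilted 35 degrees from level and looking up and towards the robot. Origin on the table under the face's centre, which is 105 mm up; y runs across the panel, x horizontally to its raised edge, z up. Two steel studs 84 mm apart stand out of it; their place varies. Neck 8 mm across, head 17 mm across and 4 mm thick, 8 mm clear under the head (3 mm play for the plate).
- tray: Shallow open grey tray, fixed: outside 170 (x) by 230 (y) by 24 mm high, walls and floor 5 mm thick. Origin on the table under its centre; z up.
- bottle: White drinking bottle with black cap, 68 mm across, 190 mm high, standing; origin at the centre of its underside. Leave alone.
- dumbbell: Small black dumbbell 160 mm long (along its x), heads about 52 mm; origin under its middle on the table. Leave alone.
- collar: Black barbell collar, a ring 72 mm across and 30 mm high lying flat; origin at the centre of its underside. Leave alone.
Not all that is in view belongs to the job. What is shaped like the bracket but blue or brown is not meant.

How it is judged:
On the way:
1. the bracket is lifted clear of the studs (distance of hook_mid from where it was at the start of the episode above 0.06 m), for 0.1 s.
At the end, for the whole second after the job is handed in: The bracket lies released and at rest, flat on its plate on the tray's floor (hook within 0.1 rad of upright, hook middle 33 to 42 mm above the table and within 80 mm of the tray's centre along both tray axes) (angle between hook_mid's own z axis and vertical below 0.1 rad and z of hook_mid in the frame of tray between 0.033 and 0.042 m and x of hook_mid in the frame of tray between -0.08 and 0.08 m and y of hook_mid in the frame of tray between -0.08 and 0.08 m and linear speed of bracket below 0.02 m/s and contact force between the fingers and bracket below 0.1 N); the robot touches nothing.
It fails at once if bottle moved by more than 30 mm (distance of bottle from where it was at the start of the episode above 0.03 m).
It fails at once if dumbbell moved by more than 30 mm (distance of dumbbell from where it was at the start of the episode above 0.03 m).
It fails at once if collar moved by more than 30 mm (distance of collar from where it was at the start of the episode above 0.03 m).
It fails at once if the bracket is dropped or thrown into the tray (faster than 0.5 m/s close to it) (distance between hook_mid and tray below 0.1 m and linear speed of bracket above 0.5 m/s).
It also fails if it takes over 48 s, if anything falls off the work surface, if the arm or the gripper's body presses on something with over 40 N, if the wrist force passes 120 N, or if a joint passes its speed limit or range.

ROBOT

A 6-joint arm with a two-finger parallel gripper is mounted at the origin on the work surface. World frame = base frame: x ahead of the robot, y to its left, z up, the work surface at z = 0. Lengths are in m, angles in rad, forces in N, time in s.
With the tool pointing down it reaches from about 0.375 to 0.975 m from the base axis. Payload 3.8 kg.
Tool frame: the origin (TCP) lies at the very end of the fingers, on their centre line; the grasp point (between the pads) lies 19 mm behind it (bot.grip_point_offset is the distance from the TCP to the grasp point, in m); z points along the fingers, x is the direction in which the jaws open and shut, and the axes are right-handed (so a half turn about z gives the same grasp; the last joint's range is limited). The gripper opens to 85 mm and grips with 20 to 120 N. Pads are 22 mm wide; open, the fingers measure 114 mm over their backs; the gripper's body (76 mm by 85 mm) begins 54 mm behind the grasp point. The pads swing forward as they close: fully open they stand 13 mm farther back than shut.
Start: joints at [-1.165, 0.264, 1.604, -0, 1.274, -0.037], TCP at [0.289, -0.61, 0.231] pointing down, gripper open.
Joint ranges: [-2.63, 2.63], [-0.94, 2.18], [0.31, 2.57], [-1.31, 4.45], [0, 2.66], [-2.55, 2.55]. Speed limits (rad/s): [2.57, 2.57, 3.14, 3.14, 3.14, 3.14].

INTERFACE

Orientations are given as a rotation vector (axis times angle).
In Python, from workcell import bot, read_camera gives the robot as it stands.
- The arm moves only by the tool arm_command, never from a script. Its argument "rows" is a list of rows, each an object with "delta_rot": the turn, a rotation vector about the tool's x, y, z in rad, a list of three; "xyz": the shift along the tool's x, y, z in m, a list of three; "gripper": the finger opening in m, from 0 to 0.0854. A call has 1 to 12 rows; each row shifts and turns the commanded pose from where the row before left it, along the tool's axes as they then stand; what a row does not reach is not made up. A row lasts 1/10 s, in which the tool goes at most 50 mm and 8.59 degrees, less where a joint would pass 70% of its speed; a pose out of reach is approached as far as the arm can. A call is refused whole if a number of a shift passes 0.05 or a number of a turn 0.15, either way. A call with a gripper value outside its range is refused whole. The fingers move at their own pace and stop on an object; "force" is the grip in N (left out, the last holds). Time passes only in rows, so rows that do not move let the fingers close. It gives the time, the measured TCP pose, the force and the opening at its end, in the units of the state.
- bot.read_state(): the state, without advancing time (a new reading comes with each control period).
- read_camera(name): name is "scene" or "top" or "wrist"; returns a dict with "pixels" (420x560x3 uint8, red, green, blue), "range_z" (420x560 float32, m along the optical axis (not along the pixel's ray), 0 where there is no reading), "intrinsics" (3x3 intrinsics, pixels), "camera_from_world" (4x4, takes a point from world to camera coordinates). Camera axes: x right, y up, looking along -z (the intrinsics and any distortion apply to the point x, -y, -z); pixel columns grow to the right and rows downward; lengths in m; the calibration is good to about 2 mm. A picture is of the moment at which its call begins.
- bot.finish_job(): hands the job in, once; it reports no verdict.
The state is a dict: "time": time; "q": joint angles; "joint_vel": joint speeds; "joint_torque": joint torques, N m; "tool_pos": TCP position; "tcp_rot": TCP orientation; "wrist_force": force on the tool from outside, world axes, zero at the start; "torque": the same for the moment, N m; "width": opening from 0.0 (shut) to 1.0 (fully open).
Only numpy, scipy, OpenCV 4.12 (cv2) and the standard library are available. Lean on these libraries where they do the work, as an engineer would, in place of code of your own. Each camera call takes 0.05 s, during which the arm holds its last target.

## Working session

There is one attempt and no reset: what is moved stays moved. The work goes in short steps, Python scripts to look and compute and a tool call to move; the robot and the scene stay as the last step left them, time stands still between calls to the robot, and variables do not carry over. Pictures are saved under pics/ and viewed, and the job is handed in when it is done.

Besides the shell and the picture viewer there is one more tool, called after ">>>" by a JSON object that holds its "method" and its "body", one argument or row to a line. arm_command: Moves the arm, as the interface text tells. Its arguments: {"type":"object","properties":{"rows":{"type":"array","items":{"type":"object","properties":{"delta_rot":{"type":"array","items":{"type":"number"}},"xyz":{"type":"array","items":{"type":"number"}},"gripper":{"type":"number"}}}},"force":{"type":"number"}},"required":["rows"]}

```bash
mkdir -p pics; ls; cat > h.py <<'E'
import numpy as np, cv2, pickle
from scipy.spatial.transform import Rotation as R
from workcell import bot, read_camera
def snap(name,tag):
    c=read_camera(name); cv2.imwrite(f'pics/{tag}.png',c['pixels'][:,:,::-1]); pickle.dump(c,open(f'pics/{tag}.pkl','wb')); return c
def load(tag): return pickle.load(open(f'pics/{tag}.pkl','rb'))
def ray(c,u,v):
    K=np.array(c['intrinsics']);T=np.linalg.inv(np.array(c['camera_from_world']))
    d=np.linalg.inv(K)@np.array([u,v,1.]); d=np.array([d[0],-d[1],-d[2]])
    return T[:3,3],T[:3,:3]@d
def cloud(c):
    K=np.array(c['intrinsics']);T=np.linalg.inv(np.array(c['camera_from_world']))
    z=c['range_z'];v,u=np.mgrid[0:z.shape[0],0:z.shape[1]]
    P=np.stack([(u-K[0,2])/K[0,0]*z,-(v-K[1,2])/K[1,1]*z,-z],-1)
    return P@T[:3,:3].T+T[:3,3]
def proj(c,p):
    T=np.array(c['camera_from_world']);q=T[:3,:3]@np.asarray(p)+T[:3,3]
    w=np.array(c['intrinsics'])@np.array([q[0],-q[1],-q[2]]);return w[:2]/w[2]
E
python3 - <<'E'
from h import *
for n in ['scene','top','wrist']:
    c=snap(n,n+'0'); print(n,np.round(c['intrinsics'],1).tolist(),np.round(c['camera_from_world'],3).tolist(), (c['range_z']>0).mean())
print(bot.read_state(), bot.grip_point_offset)
E
```

```text
pics
scene [[526.8, 0.0, 281.9], [0.0, 526.8, 209.1], [0.0, 0.0, 1.0]] [[0.396, 0.918, -0.01, -0.252], [-0.733, 0.323, 0.599, 0.334], [0.553, -0.229, 0.801, -1.826], [0.0, 0.0, 0.0, 1.0]] 0.9959098639455782
top [[470.5, 0.0, 272.9], [0.0, 470.5, 209.0], [0.0, 0.0, 1.0]] [[-0.007, -1.0, 0.019, 0.03], [0.997, -0.006, 0.08, -0.551], [-0.079, 0.019, 0.997, -1.607], [0.0, 0.0, 0.0, 1.0]] 0.995812074829932
wrist [[352.3, 0.0, 274.0], [0.0, 352.3, 205.2], [0.0, 0.0, 1.0]] [[0.428, -0.904, -0.002, -0.673], [0.862, 0.409, -0.299, 0.039], [0.271, 0.127, 0.954, -0.379], [0.0, 0.0, 0.0, 1.0]] 0.9959396258503401
{'time': 0.15, 'q': array([-1.16491412e+00,  2.64578810e-01,  1.60507588e+00,  8.38904883e-06,
        1.27369362e+00, -3.69327701e-02]), 'joint_vel': array([-0.00032963, -0.00011821, -0.00542702,  0.00070963, -0.00011356,
       -0.00135765]), 'joint_torque': array([ 5.00062870e-04, -5.15904343e+01, -3.67959738e+01, -4.27280270e-05,
        8.07478675e-03,  3.19999651e-05]), 'tool_pos': array([ 0.28898234, -0.60937961,  0.23024048]), 'tcp_rot': array([-2.65420246e+00,  1.67884810e+00,  2.26681636e-03]), 'wrist_force': array([ 0.14551691, -1.03388165,  0.43990886]), 'torque': array([-0.00869984, -0.01686662,  0.00374596]), 'width': 1.002669743054729} 0.0187
```

View pics/scene0.png

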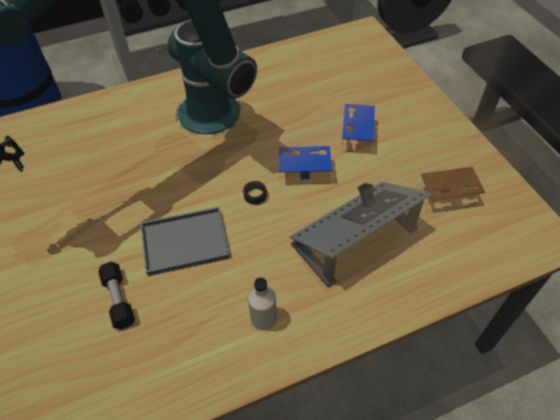

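View pics/top0.png

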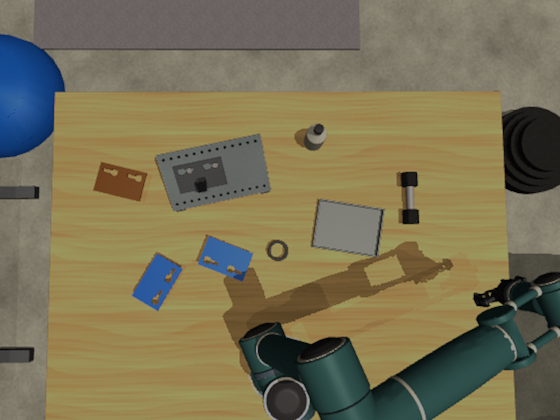

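View pics/wrist0.png

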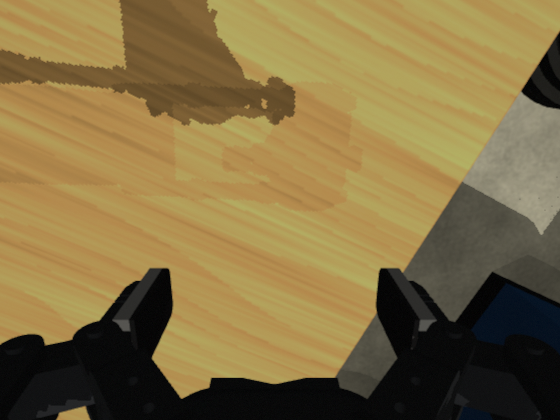

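The dark bracket hangs on the grey panel at top (200,175) and scene (375,200). The blue ones at top (225,257) and (157,280) and the brown one at (120,182) lie on the table and aren't meant. I'll confirm with an enlarged crop and measure.

```bash
python3 - <<'E'
from h import *
t=load('top0');s=load('scene0')
a=cv2.resize(t['pixels'][125:215,145:280,::-1],None,fx=5.5,fy=5.5,interpolation=cv2.INTER_CUBIC)
cv2.imwrite('pics/cropt.png',a)
a=cv2.resize(s['pixels'][170:290,285:440,::-1],None,fx=5,fy=5,interpolation=cv2.INTER_CUBIC)
cv2.imwrite('pics/crops.png',a)
for n,c in (('top',t),('scene',s)):
    P=cloud(c); px=c['pixels'].astype(int); sat=px.max(2)-px.min(2)
    # panel points via height and greyness
    m=(sat<25)&(P[...,2]>0.03)&(P[...,2]<0.19)&(P[...,0]>.45)&(P[...,1]>-.05)&(P[...,1]<.65)&(c['range_z']>0)
    Q=P[m]
    best=None;rng=np.random.default_rng(0)
    for i in range(300):
        q=Q[rng.choice(len(Q),3,False)];nn=np.cross(q[1]-q[0],q[2]-q[0]);L=np.linalg.norm(nn)
        if L<1e-6: continue
        nn/=L;k=abs((Q-q[0])@nn)<.003
        if best is None or k.sum()>best.sum():best=k
    C=Q[best];cen=C.mean(0);nn=np.linalg.svd(C-cen,full_matrices=False)[2][2];nn*=np.sign(nn[2])
    print(n,len(Q),len(C),cen.round(4),nn.round(4),'tilt',np.degrees(np.arccos(nn[2])),'az',np.degrees(np.arctan2(nn[1],nn[0])))
    # panel face centre where z=.105
    h=((P-cen)@nn)
    ys,xs=np.where(m&(h>0.02)); print('hook pix',xs.min(),xs.max(),ys.min(),ys.max(),P[m&(h>.02)].mean(0), h[m].max())
E
```

```text
top 5938 3319 [0.669  0.2149 0.1065] [-0.559  -0.1243  0.8198] tilt 34.936950909062844 az -167.46591179740494
hook pix 195 210 178 238 [0.61468797 0.25869079 0.14891617] 0.08550725002676751
scene 4947 3295 [0.6782 0.1918 0.116 ] [-0.5618 -0.1189  0.8186] tilt 35.050193029773816 az -168.0482456154761
hook pix 326 373 171 203 [0.62186572 0.25264296 0.14296652] 0.08401779450445976
```

View pics/cropt.png

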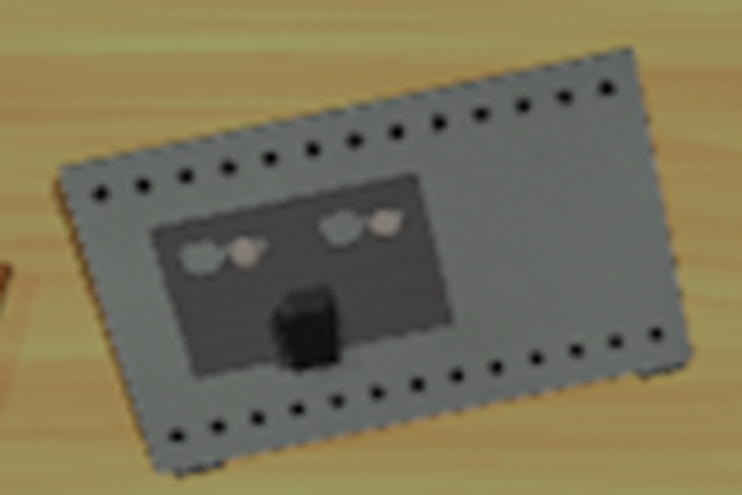

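View pics/crops.png

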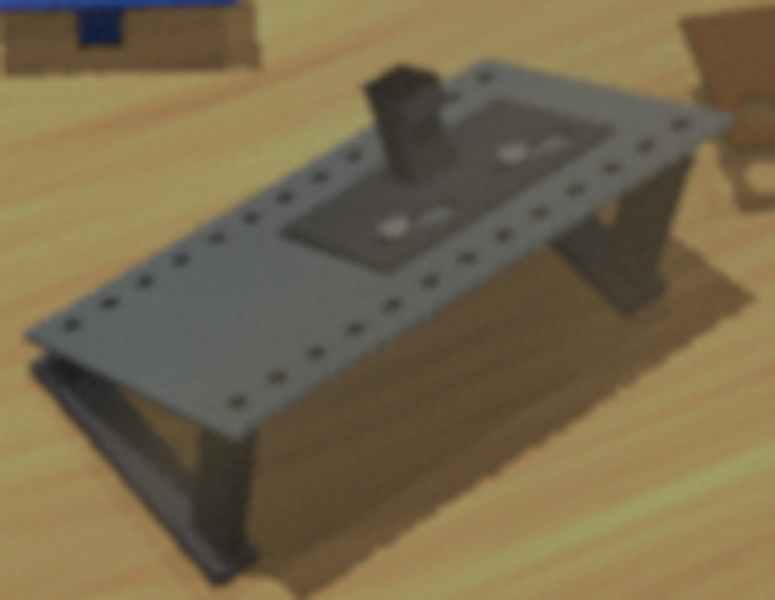

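The crop confirms it: a dark plate with an upright hook, two round stud heads at (245,250) and (385,222), and the wide holes to their left, on bracket +y. Next I'll measure in the panel plane from both views.

```bash
cat > meas.py <<'E'
from h import *
t=load('top0');s=load('scene0')
n=np.array([-.5604,-.1217,.8192]);n/=np.linalg.norm(n)
az=np.arctan2(-n[1],-n[0]);ey=np.array([-np.sin(az),np.cos(az),0]);ex=np.cross(ey,n)
print('yaw',np.degrees(az),'ex',ex.round(3),'ey',ey.round(3))
O=np.array([.669,.2149,.1065])
def onplane(c,uv,h):
    o,d=ray(c,*uv);k=((O+n*h-o)@n)/(d@n);p=o+k*d;return np.array([(p-O)@ex,(p-O)@ey])
def rect(c,roi,S=4000,h=0,lo=(-.15,-.2),hi=(.15,.25)):
    pass
def rectify(c,h,S=3000,w=.40,hh=.24):
    # image of plane: col = (ey) reversed, row = -ex ; 
    cor=np.array([[hh/2,w/2],[hh/2,-w/2],[-hh/2,-w/2],[-hh/2,w/2]])
    src=np.float32([proj(c,O+n*h+a*ex+b*ey) for a,b in cor]);W,H=int(w*2000),int(hh*2000)
    M=cv2.getPerspectiveTransform(src,np.float32([[0,0],[W,0],[W,H],[0,H]]))
    return cv2.warpPerspective(c['pixels'][:,:,::-1],M,(W,H),flags=cv2.INTER_CUBIC)
E
python3 - <<'E'
from meas import *
for nm,c in (('top',t),('scene',s)):
    im=rectify(c,0.006);cv2.imwrite(f'pics/rect_{nm}.png',im)
    P=cloud(c);h=(P-O)@n
    X=(P-O)@ex;Y=(P-O)@ey
    g=c['pixels'].astype(int).sum(2)
    reg=(abs(X)<.11)&(abs(Y)<.2)&(abs(h)<.02)&(c['range_z']>0)
    print(nm,'panel bright med h',np.median(h[reg&(g>270)]),'dark h',np.median(h[reg&(g<220)]),np.percentile(g[reg],[5,20,50,80,95]))
    top=(h>.055)&(h<.08)&(abs(X)<.12)&(abs(Y)<.2)
    v,u=np.where(top);print('hooktop',top.sum(),np.median(h[top]),X[top].min(),X[top].max(),Y[top].min(),Y[top].max(), u.mean(),v.mean())
    # tray
    px=c['pixels'].astype(int);sat=px.max(2)-px.min(2)
    m=((sat<30)&(P[...,0]>.35)&(P[...,0]<.7)&(P[...,1]>-.4)&(P[...,1]<0)&(P[...,2]>-.01)&(P[...,2]<.05)&(g>120)).astype('u1')
    nc,lab,st,_=cv2.connectedComponentsWithStats(m);k=1+st[1:,4].argmax();vv=lab==k
    fl=vv; print('tray',st[k],np.percentile(P[vv][:,2],[5,50,95]))
    print('minrect world xy',cv2.minAreaRect((P[vv][:,:2]*1000).astype(np.float32)))
E
```

```text
yaw 12.252463648543234 ex [0.801 0.174 0.573] ey [-0.212  0.977  0.   ]
top panel bright med h -8.840938481696084e-05 dark h 0.003993757667584639 [191. 204. 301. 308. 317.]
hooktop 104 0.06314217698783664 -0.028276579296094773 0.011920529434099443 0.04032580982128522 0.06878790460303458 200.5 185.625
tray [ 312  199   72   58 3201] [-0.00214751  0.00449415  0.02146856]
minrect world xy ((485.32135009765625, -235.59576416015625), (236.46998596191406, 169.71922302246094), 80.74945068359375)
scene panel bright med h 0.005402721239494939 dark h 0.009715630811655575 [206. 227. 282. 290. 299.]
hooktop 122 0.06698384624702262 -0.0302583419064116 0.009079099387418898 0.0336110033989306 0.06679317262492296 364.61475409836066 188.05737704918033
tray [ 140  207   90   69 4320] [0.00202348 0.00730742 0.0251469 ]
minrect world xy ((473.402099609375, -233.71495056152344), (232.52597045898438, 197.34523010253906), 80.55239868164062)
```

View pics/rect_top.png

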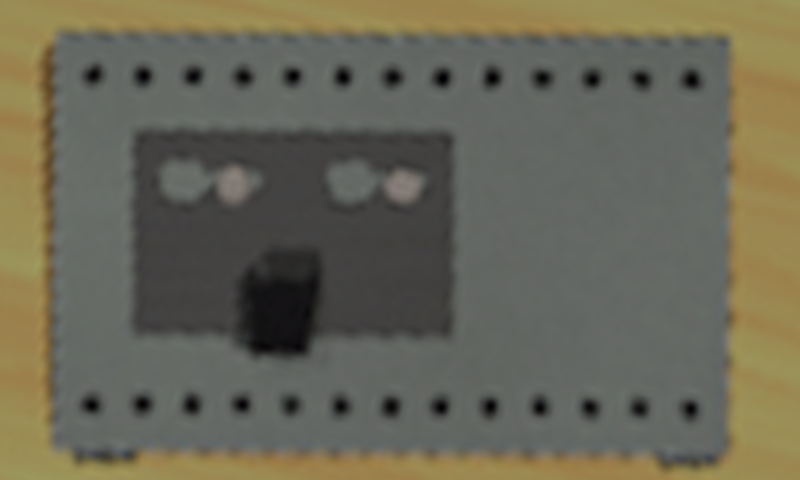

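View pics/rect_scene.png

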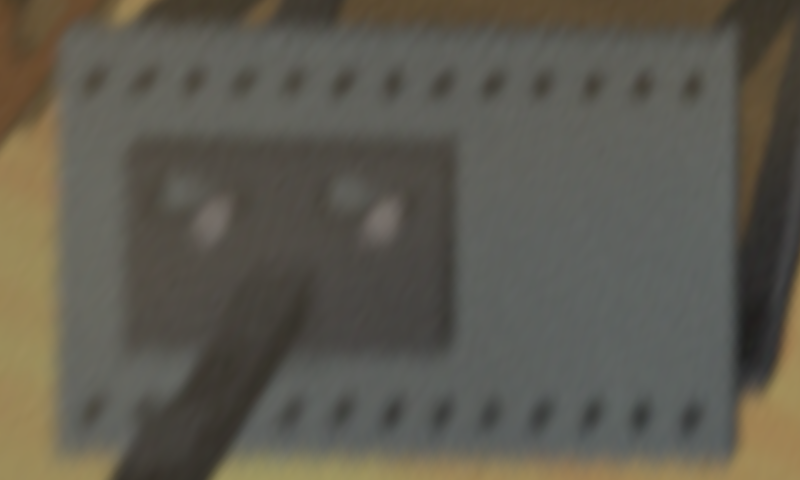

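The plate measures 159 x 102 mm as it should, with its underside on the panel. The holes are about 24 mm from the heads. Now I'll plan the way to the pregrasp pose.

```bash
cat > plan.py <<'E'
from meas import *
def goalR(sgn=1,nn=None,yv=None):
    z=-(n if nn is None else nn); x=sgn*(ey if yv is None else yv); return np.stack([x,np.cross(z,x),z],1)
def cur():
    st=bot.read_state(); return np.array(st['tool_pos']),R.from_rotvec(st['tcp_rot']),st
def delta(p,Rg):
    tp,tr,st=cur(); Rg=R.from_matrix(Rg)
    return tr.inv().apply(p-tp), (tr.inv()*Rg).as_rotvec()
E
python3 - <<'E'
from plan import *
tp,tr,st=cur();print(tp,tr.as_matrix().round(3).tolist())
hm=O+ex*-.016+ey*.054+n*.033; print('hookmid',hm)
for sg in (1,-1):
    G=goalR(sg); p=hm+n*(.11-.0187)
    d,r=delta(p,G);print(sg,p.round(4),d.round(4),r.round(3),np.degrees(np.linalg.norm(r)))
E
```

```text
yaw 12.252463648543234 ex [0.801 0.174 0.573] ey [-0.212  0.977  0.   ]
[ 0.28898234 -0.60937961  0.23024048] [[0.428, -0.904, -0.001], [-0.904, -0.428, 0.002], [-0.002, -0.0, -1.0]]
hookmid [0.62623747 0.2608721  0.12435867]
1 [0.5751 0.2498 0.1992] [-0.6536 -0.6266  0.0323] [-0.103  0.879 -2.787] 167.52094589759125
-1 [0.5751 0.2498 0.1992] [-0.6536 -0.6266  0.0323] [0.608 0.072 0.221] 37.30622998502369
```

>>> {"method": "arm_command", "body": {
  "rows": [
    {"xyz":[0,0,-0.03]},
    {"xyz":[-0.0325,-0.0315,-0.01]},
    {"xyz":[-0.0325,-0.0315,-0.01]},
    {"xyz":[-0.0325,-0.0315,-0.01]},
    {"xyz":[-0.0325,-0.0315,-0.01]},
    {"xyz":[-0.0325,-0.0315,-0.01]},
    {"xyz":[-0.0325,-0.0315,-0.01]},
    {"xyz":[-0.0325,-0.0315,-0.01]},
    {"xyz":[-0.0325,-0.0315,-0.01]},
    {"xyz":[-0.0325,-0.0315,0]},
    {"xyz":[-0.0325,-0.0315,0]},
    {"xyz":[-0.0325,-0.0315,0]}
  ]
}}

```text
invalid input
```

>>> {"method": "arm_command", "body": {
  "rows": [
    {"xyz":[-0.0325,-0.0315,0]},
    {"xyz":[-0.0325,-0.0315,0]},
    {"xyz":[-0.0325,-0.0315,0]},
    {"xyz":[-0.0325,-0.0315,0]},
    {"xyz":[-0.0325,-0.0315,0]},
    {"xyz":[-0.0325,-0.0315,0]},
    {"xyz":[-0.03,-0.03,0]},
    {"xyz":[0,0,0]}
  ]
}}

```text
invalid input
```

```bash
python3 - <<'E'
from plan import *
tp,tr,st=cur();print(tp,st['q'].round(3),st['time'])
hm=O+ex*-.016+ey*.054+n*.033
d,r=delta(hm+n*(.11-.0187),goalR(-1));print(d.round(4),r.round(3))
E
```

```text
yaw 12.252463648543234 ex [0.801 0.174 0.573] ey [-0.212  0.977  0.   ]
[ 0.28898234 -0.60937961  0.23024048] [-1.165  0.265  1.605  0.     1.274 -0.037] 0.15
[-0.6536 -0.6266  0.0323] [0.608 0.072 0.221]
```

All fields are needed in every row.

>>> {"method": "arm_command", "body": {
  "rows": [
    {"delta_rot":[0,0,0],"gripper":0.085,"xyz":[0,0,-0.03]},
    {"delta_rot":[0,0,0],"gripper":0.085,"xyz":[-0.0325,-0.0315,-0.01]},
    {"delta_rot":[0,0,0],"gripper":0.085,"xyz":[-0.0325,-0.0315,-0.01]},
    {"delta_rot":[0,0,0],"gripper":0.085,"xyz":[-0.0325,-0.0315,-0.01]},
    {"delta_rot":[0,0,0],"gripper":0.085,"xyz":[-0.0325,-0.0315,-0.01]},
    {"delta_rot":[0,0,0],"gripper":0.085,"xyz":[-0.0325,-0.0315,-0.01]},
    {"delta_rot":[0,0,0],"gripper":0.085,"xyz":[-0.0325,-0.0315,-0.01]},
    {"delta_rot":[0,0,0],"gripper":0.085,"xyz":[-0.0325,-0.0315,-0.01]},
    {"delta_rot":[0,0,0],"gripper":0.085,"xyz":[-0.0325,-0.0315,-0.01]},
    {"delta_rot":[0,0,0],"gripper":0.085,"xyz":[-0.0325,-0.0315,0]},
    {"delta_rot":[0,0,0],"gripper":0.085,"xyz":[-0.0325,-0.0315,0]},
    {"delta_rot":[0,0,0],"gripper":0.085,"xyz":[-0.0325,-0.0315,0]}
  ]
}}

```text
time: 1.35
tool_pos: [0.4492, -0.1366, 0.3413]
tcp_rot: [-2.655, 1.68, -0.001]
wrist_force: [0.7, 0.2, -0.2]
width: 0.999
```

>>> {"method": "arm_command", "body": {
  "rows": [
    {"delta_rot":[0,0,0],"gripper":0.085,"xyz":[-0.0325,-0.0315,0]},
    {"delta_rot":[0,0,0],"gripper":0.085,"xyz":[-0.0325,-0.0315,0]},
    {"delta_rot":[0,0,0],"gripper":0.085,"xyz":[-0.0325,-0.0315,0]},
    {"delta_rot":[0,0,0],"gripper":0.085,"xyz":[-0.0325,-0.0315,0]},
    {"delta_rot":[0,0,0],"gripper":0.085,"xyz":[-0.0325,-0.0315,0]},
    {"delta_rot":[0,0,0],"gripper":0.085,"xyz":[-0.0325,-0.0315,0]},
    {"delta_rot":[0,0,0],"gripper":0.085,"xyz":[-0.03,-0.03,0]},
    {"delta_rot":[0,0,0],"gripper":0.085,"xyz":[0,0,0]}
  ]
}}

```text
time: 2.15
tool_pos: [0.5511, 0.1632, 0.3401]
tcp_rot: [-2.658, 1.673, 0.003]
wrist_force: [-0.1, -1.1, -0.2]
width: 0.994
```

```bash
python3 - <<'E'
from plan import *
tp,tr,st=cur();print(tp,st['q'].round(3),st['time'])
hm=O+ex*-.016+ey*.054+n*.033
d,r=delta(hm+n*(.11-.0187),goalR(-1));print(d.round(4),r.round(3))
E
```

```text
yaw 12.252463648543234 ex [0.801 0.174 0.573] ey [-0.212  0.977  0.   ]
[0.55112865 0.16322831 0.3401272 ] [0.243 0.026 1.676 0.002 1.44  1.366] 2.15
[-0.0673 -0.0591  0.1411] [0.608 0.073 0.226]
```

>>> {"method": "arm_command", "body": {
  "rows": [
    {"delta_rot":[0,0,0],"gripper":0.085,"xyz":[-0.034,-0.03,0.02]},
    {"delta_rot":[0,0,0],"gripper":0.085,"xyz":[-0.033,-0.029,0.02]},
    {"delta_rot":[0.122,0.0146,0.0452],"gripper":0.085,"xyz":[0,0,0]},
    {"delta_rot":[0.122,0.0146,0.0452],"gripper":0.085,"xyz":[0,0,0]},
    {"delta_rot":[0.122,0.0146,0.0452],"gripper":0.085,"xyz":[0,0,0]},
    {"delta_rot":[0.122,0.0146,0.0452],"gripper":0.085,"xyz":[0,0,0]},
    {"delta_rot":[0.12,0.0146,0.0452],"gripper":0.085,"xyz":[0,0,0]},
    {"delta_rot":[0,0,0],"gripper":0.085,"xyz":[0,0,0]}
  ]
}}

```text
time: 2.95
tool_pos: [0.5699, 0.2422, 0.2951]
tcp_rot: [-2.044, 1.652, -0.518]
wrist_force: [-0.9, 0.5, -1.1]
width: 0.997
```

```bash
python3 - <<'E'
from plan import *
tp,tr,st=cur();print(tp,st['q'].round(3),st['time'])
hm=O+ex*-.016+ey*.054+n*.033
d,r=delta(hm+n*(.11-.0187),goalR(-1));print(d.round(4),r.round(3))
snap('wrist','w1')
E
```

```text
yaw 12.252463648543234 ex [0.801 0.174 0.573] ey [-0.212  0.977  0.   ]
[0.56990031 0.24221972 0.29505475] [ 0.435 -0.223  2.095 -0.206  0.689  1.914] 2.95
[-0.0067  0.0489  0.0827] [ 0.008 -0.006 -0.001]
```

View pics/w1.png

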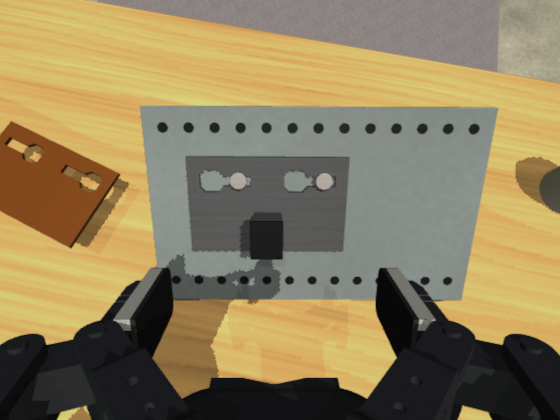

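Wrist view: the plate spans (187,156) to (350,251), the heads are at (238,181) and (324,181), and the hook's end face is at (250–283, 221–258). I'll measure those and compare with the top view.

```bash
python3 - <<'E'
from plan import *
c=load('w1');px=c['pixels']
P=cloud(c);h=(P-O)@n;X=(P-O)@ex;Y=(P-O)@ey
reg=(abs(X)<.1)&(abs(Y)<.15)&(abs(h)<.025)
g=px.astype(int).sum(2)
A=P[reg&(g>250)];k=abs(h[reg&(g>250)])<.006;A=A[k];cen=A.mean(0);nn=np.linalg.svd(A-cen,full_matrices=False)[2][2];nn*=np.sign(nn[2])
print('panel h',np.median((A-O)@n),'normal',nn.round(4),'n',n.round(4))
for hh in (0.005,):
  cs=np.array([onplane(c,q,hh) for q in [(187,156),(350,157),(344,251),(193,250)]]);print('corners',cs.round(4).tolist(),'centre',cs.mean(0).round(4))
hsv=cv2.cvtColor(px,cv2.COLOR_RGB2HSV)
# heads: brighter & reddish
r=px.astype(int);m=((r[...,0]-r[...,2]>8)&(r[...,0]>130)&reg&(X>0)).astype('u1')
m[:165]=0;m[198:]=0;m[:,:190]=0;m[:,350:]=0
nc,l,st,ce=cv2.connectedComponentsWithStats(m)
for i in range(1,nc):
    if st[i,4]>60: print('head',st[i],ce[i],onplane(c,ce[i],.012).round(4))
# holes + slots: bright non head within plate
m2=((g>230)&(m==0)).astype('u1');m2[:165]=0;m2[198:]=0;m2[:,:192]=0;m2[:,344:]=0
nc,l,st,ce=cv2.connectedComponentsWithStats(m2)
for i in range(1,nc):
    if st[i,4]>30: print('hole',st[i],ce[i], 'left edge',onplane(c,(st[i,0]-.5,ce[i][1]),.005).round(4))
top=(h>.05)&(h<.08)&(abs(X)<.12)&(abs(Y)<.2)
v,u=np.where(top);print('hooktop',top.sum(),u.min(),u.max(),v.min(),v.max(),np.median(h[top]),'X',np.percentile(X[top],[1,99]),'Y',np.percentile(Y[top],[1,99]))
a=cv2.resize(px[145:265,175:360,::-1],None,fx=4.3,fy=4.3,interpolation=cv2.INTER_CUBIC);cv2.imwrite('pics/w1c.png',a)
E
```

```text
yaw 12.252463648543234 ex [0.801 0.174 0.573] ey [-0.212  0.977  0.   ]
panel h 0.0035426640739863614 normal [-0.5605 -0.1165  0.8199] n [-0.5604 -0.1217  0.8192]
corners [[0.0503, 0.1324], [0.049, -0.0275], [-0.0524, -0.0277], [-0.0505, 0.1337]] centre [-0.0009  0.0527]
head [230 173  17  16 216] [237.68518519 180.49074074] [0.0273 0.0829]
head [316 173  17  17 215] [323.86976744 180.91162791] [ 0.0266 -0.0018]
hole [ 192  165  152   33 4396] [265.85259327 180.80641492] left edge [0.0253 0.1298]
hooktop 1407 249 282 216 259 0.06698074800829747 X [-0.0303914   0.00470405] Y [0.04078122 0.06881986]
```

View pics/w1c.png

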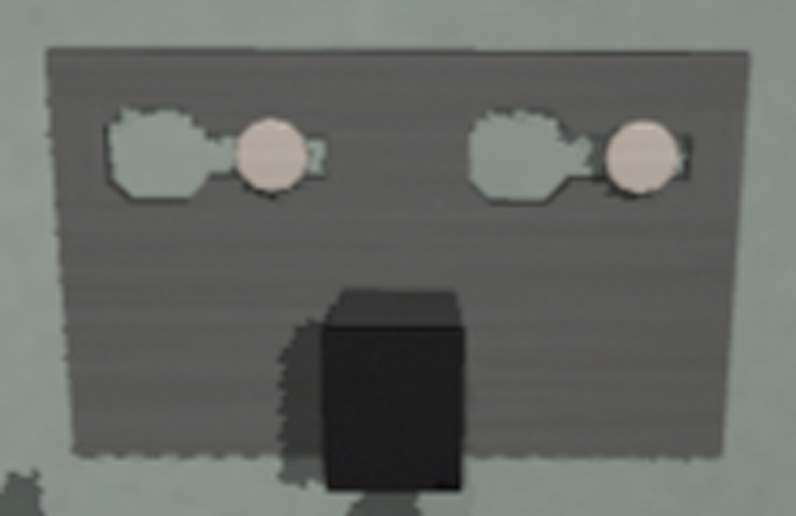

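```bash
python3 - <<'E'
from plan import *
print(O+ex*-.018+ey*.0547+n*.036)
c=load('w1')
for q in [(237.7,180.5),(323.9,180.9)]: print('head',onplane(c,q,.015))
hm=O+ex*-.018+ey*.0547+n*(.038)
d,r=delta(hm+n*(.06-.0187),goalR(-1));print(d.round(4),r.round(4))
E
```

```text
yaw 12.252463648543234 ex [0.801 0.174 0.573] ey [-0.212  0.977  0.   ]
[0.62280655 0.26084334 0.12566938]
head [0.02798089 0.08257073]
head [ 0.02737317 -0.00136729]
[-0.0071  0.0545  0.1288] [ 0.006  -0.0049 -0.0006]
```

Checks: heads 83.9 mm apart (should be 84), stud row 1.5–2 mm above the slot axis as it should be when hung, and the slide to the holes is about 28 mm. I'll approach now.

>>> {"method": "arm_command", "body": {
  "rows": [
    {"delta_rot":[0.006,-0.005,0],"gripper":0.085,"xyz":[-0.003,0.027,0.02]},
    {"delta_rot":[0,0,0],"gripper":0.085,"xyz":[-0.004,0.027,0.02]},
    {"delta_rot":[0,0,0],"gripper":0.085,"xyz":[0,0,0.03]},
    {"delta_rot":[0,0,0],"gripper":0.085,"xyz":[0,0,0.03]},
    {"delta_rot":[0,0,0],"gripper":0.085,"xyz":[0,0,0.02]},
    {"delta_rot":[0,0,0],"gripper":0.085,"xyz":[0,0,0.008]},
    {"delta_rot":[0,0,0],"gripper":0.085,"xyz":[0,0,0]}
  ]
}}

```text
time: 3.7
tool_pos: [0.6044, 0.2576, 0.1654]
tcp_rot: [-2.032, 1.644, -0.52]
wrist_force: [-0.1, -0.1, 0.8]
width: 0.994
```

```bash
python3 - <<'E'
from plan import *
tp,tr,st=cur();print(tp,st['q'].round(3),st['time'],st['wrist_force'])
hm=O+ex*-.018+ey*.0547+n*(.038)
d,r=delta(hm+n*(-.0187),goalR(-1));print(d.round(4),r.round(4))
c=snap('wrist','w2');P=cloud(c);h=(P-O)@n;X=(P-O)@ex;Y=(P-O)@ey
top=(h>.055)&(h<.075)&(abs(X)<.04)&(Y>.02)&(Y<.09)
v,u=np.where(top);print(top.sum(),u.min(),u.max(),v.min(),v.max(),np.median(h[top]),np.percentile(X[top],[2,98]),np.percentile(Y[top],[2,98]))
E
```

```text
yaw 12.252463648543234 ex [0.801 0.174 0.573] ey [-0.212  0.977  0.   ]
[0.60437164 0.25763647 0.16537654] [ 0.431 -0.02   2.177 -0.326  0.4    2.054] 3.7 [-0.11671064 -0.07726224  0.7617156 ]
[0.0008 0.0077 0.0599] [-0.0044 -0.0002 -0.0032]
4263 247 307 222 295 0.06694359431087633 [-0.02975506  0.00477436] [0.04133993 0.06857208]
```

View pics/w2.png

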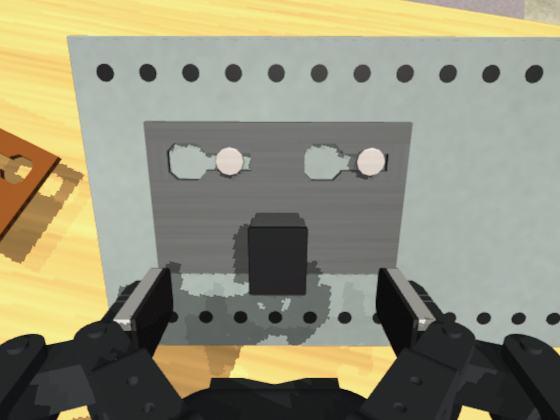

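>>> {"method": "arm_command", "body": {
  "rows": [
    {"delta_rot":[-0.004,0,-0.003],"gripper":0.085,"xyz":[0.0007,0.0077,0]},
    {"delta_rot":[0,0,0],"gripper":0.085,"xyz":[0,0,0.02]},
    {"delta_rot":[0,0,0],"gripper":0.085,"xyz":[0,0,0.02]},
    {"delta_rot":[0,0,0],"gripper":0.085,"xyz":[0,0,0.012]},
    {"delta_rot":[0,0,0],"gripper":0.085,"xyz":[0,0,0.008]},
    {"delta_rot":[0,0,0],"gripper":0.085,"xyz":[0,0,0]},
    {"delta_rot":[0,0,0],"gripper":0.085,"xyz":[0,0,0]}
  ]
}}

```text
time: 4.45
tool_pos: [0.6306, 0.2634, 0.1127]
tcp_rot: [-2.036, 1.641, -0.519]
wrist_force: [-0.1, 0.4, -0.3]
width: 0.993
```

```bash
python3 - <<'E'
from plan import *
tp,tr,st=cur();print(tp,st['q'].round(3),st['time'],st['wrist_force'])
hm=O+ex*-.018+ey*.0548+n*(.038)
d,r=delta(hm+n*(-.0187),goalR(-1));print(d.round(4),r.round(4))
snap('wrist','w3')
E
```

```text
yaw 12.252463648543234 ex [0.801 0.174 0.573] ey [-0.212  0.977  0.   ]
[0.6305905  0.26335398 0.11266879] [ 0.418  0.105  2.162 -0.41   0.294  2.133] 4.45 [-0.05784416  0.41292089 -0.316663  ]
[ 0.0007 -0.0008  0.0014] [-0.0027  0.001  -0.0001]
```

View pics/w3.png

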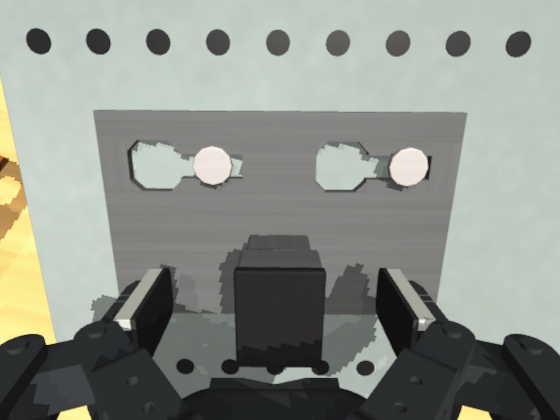

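The hook sits between the pads at (280,310) and both studs remain visible. Closing.

>>> {"method": "arm_command", "body": {
  "rows": [
    {"delta_rot":[0,0,0],"gripper":0.02,"xyz":[0.0007,-0.0008,0.0014]},
    {"delta_rot":[0,0,0],"gripper":0.02,"xyz":[0,0,0]},
    {"delta_rot":[0,0,0],"gripper":0.02,"xyz":[0,0,0]},
    {"delta_rot":[0,0,0],"gripper":0.02,"xyz":[0,0,0]},
    {"delta_rot":[0,0,0],"gripper":0.02,"xyz":[0,0,0]},
    {"delta_rot":[0,0,0],"gripper":0.02,"xyz":[0,0,0]},
    {"delta_rot":[0,0,0],"gripper":0.02,"xyz":[0,0,0]},
    {"delta_rot":[0,0,0],"gripper":0.02,"xyz":[0,0,0]}
  ],
  "force": 80
}}

```text
time: 5.3
tool_pos: [0.632, 0.2627, 0.1119]
tcp_rot: [-2.037, 1.642, -0.519]
wrist_force: [-5.2, -1.5, 6.3]
width: 0.321
```

```bash
python3 - <<'E'
from plan import *
tp,tr,st=cur();print(tp,st['time'],st['width'],tr.inv().apply(st['wrist_force']),st['torque'])
E
```

```text
yaw 12.252463648543234 ex [0.801 0.174 0.573] ey [-0.212  0.977  0.   ]
[0.63202161 0.26267923 0.111879  ] 5.3 0.3205385560688108 [ 0.38774471  0.7804497  -8.21169043] [-0.57341904  0.3834037  -0.40581873]
```

Gripped, with the opening reading 27 mm. Next: out 1 mm, up the slope 1.5 mm, and a look at the forces.

>>> {"method": "arm_command", "body": {
  "rows": [
    {"delta_rot":[0,0,0],"gripper":0.02,"xyz":[0,-0.0008,-0.0007]},
    {"delta_rot":[0,0,0],"gripper":0.02,"xyz":[0,-0.0007,-0.0005]},
    {"delta_rot":[0,0,0],"gripper":0.02,"xyz":[0,0,0]}
  ]
}}

```text
time: 5.6
tool_pos: [0.632, 0.2626, 0.1121]
tcp_rot: [-2.038, 1.643, -0.517]
wrist_force: [-0.5, 0.9, -3.6]
width: 0.319
```

```bash
python3 - <<'E'
from plan import *
tp,tr,st=cur();print(tp,st['time'],st['width'],tr.inv().apply(st['wrist_force']),st['torque'])
E
```

```text
yaw 12.252463648543234 ex [0.801 0.174 0.573] ey [-0.212  0.977  0.   ]
[0.63195604 0.26262104 0.11213423] 5.6 0.31868976935962073 [-1.02436411  2.32619288  2.73920245] [-0.2523101   0.51580255 -0.27644104]
```

>>> {"method": "arm_command", "body": {
  "rows": [
    {"delta_rot":[0,0,0],"gripper":0.02,"xyz":[0,-0.001,-0.0005]},
    {"delta_rot":[0,0,0],"gripper":0.02,"xyz":[0,0,0]},
    {"delta_rot":[0,0,0],"gripper":0.02,"xyz":[0,0,0]}
  ]
}}

```text
time: 5.9
tool_pos: [0.6326, 0.263, 0.1135]
tcp_rot: [-2.038, 1.642, -0.518]
wrist_force: [0.6, 0.5, -4.6]
width: 0.317
```

```bash
python3 - <<'E'
from plan import *
tp,tr,st=cur();print(tp,st['time'],st['width'],tr.inv().apply(st['wrist_force']),st['torque'])
d=tp-np.array([0.63202161,0.26267923,0.111879]);print(tr.inv().apply(d))
E
```

```text
yaw 12.252463648543234 ex [0.801 0.174 0.573] ey [-0.212  0.977  0.   ]
[0.63263903 0.26297619 0.11348131] 5.9 0.3167898310336092 [-0.34396183  2.06613202  4.22619122] [-0.15932579  0.74255506 -0.01827955]
[-0.00015977 -0.00146558 -0.00092917]
```

Now 1.5 mm up and 0.9 mm out, with the wrist bearing most of the weight. Sliding along tool +x, which is bracket −y.

>>> {"method": "arm_command", "body": {
  "rows": [
    {"delta_rot":[0,0,0],"gripper":0.02,"xyz":[0.004,0,0]},
    {"delta_rot":[0,0,0],"gripper":0.02,"xyz":[0.004,0,0]},
    {"delta_rot":[0,0,0],"gripper":0.02,"xyz":[0.004,0,0]},
    {"delta_rot":[0,0,0],"gripper":0.02,"xyz":[0.004,0,0]},
    {"delta_rot":[0,0,0],"gripper":0.02,"xyz":[0.004,0,0]},
    {"delta_rot":[0,0,0],"gripper":0.02,"xyz":[0.004,0,0]},
    {"delta_rot":[0,0,0],"gripper":0.02,"xyz":[0,0,0]},
    {"delta_rot":[0,0,0],"gripper":0.02,"xyz":[0,0,0]}
  ]
}}

```text
time: 6.7
tool_pos: [0.6384, 0.2395, 0.1144]
tcp_rot: [-2.036, 1.642, -0.519]
wrist_force: [-0.6, -0.5, -4.6]
width: 0.322
```

```bash
python3 - <<'E'
from plan import *
tp,tr,st=cur();print(tp,st['time'],st['width'],tr.inv().apply(st['wrist_force']),st['torque'])
d=tp-np.array([0.63202161,0.26267923,0.111879]);print(tr.inv().apply(d))
snap('wrist','w4')
E
```

```text
yaw 12.252463648543234 ex [0.801 0.174 0.573] ey [-0.212  0.977  0.   ]
[0.63837488 0.23948328 0.11435297] 6.7 0.32176645077945465 [0.36477689 3.24855931 3.33305054] [-0.17862615  0.78992757  0.02894808]
[ 0.02401362 -0.00248671 -0.00130355]
```

View pics/w4.png

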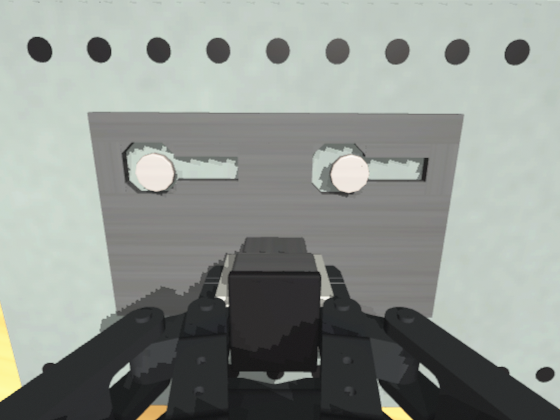

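Slid 24 mm freely. The heads, at (155,173) and (349,173), are inside the wide holes. I'll measure the offset in the plane.

```bash
python3 - <<'E'
from plan import *
c=load('w4');r=c['pixels'].astype(int)
a=cv2.resize(c['pixels'][105:215,80:475,::-1],None,fx=2,fy=2,interpolation=cv2.INTER_CUBIC);cv2.imwrite('pics/w4c.png',a)
m=((r[...,0]-r[...,2]>8)&(r[...,0]>130)).astype('u1');m[:140]=0;m[205:]=0;m[:,:100]=0;m[:,450:]=0
nc,l,st,ce=cv2.connectedComponentsWithStats(m)
for i in range(1,nc):
    if st[i,4]>200: print('head',st[i],ce[i],onplane(c,ce[i],.015).round(4))
H=.0095
for nm,q in dict(pTL=(88.5,112),pTR=(463,114),aL=(124,168),bL=(313,168),slotAtop=(225,155.5),slotAbot=(225,181),endA=(239,168),endB=(427.5,168)).items(): print(nm,onplane(c,q,H).round(4))
E
```

```text
yaw 12.252463648543234 ex [0.801 0.174 0.573] ey [-0.212  0.977  0.   ]
head [ 135  153   40   39 1175] [154.64170213 171.69531915] [0.0283 0.0825]
head [ 330  154   39   39 1159] [349.42881795 173.21915444] [ 0.0276 -0.0011]
pTL [0.0528 0.1098]
pTR [ 0.0519 -0.0487]
aL [0.0288 0.0978]
bL [0.0288 0.014 ]
slotAtop [0.0343 0.0528]
slotAbot [0.0229 0.0533]
endA [0.0288 0.0468]
endB [ 0.0287 -0.0367]
```

View pics/w4c.png

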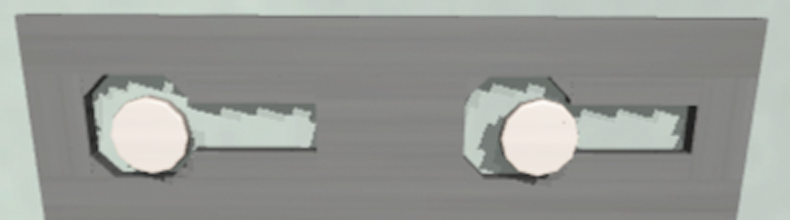

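Plate edges, hole walls and slot ends agree that 3 mm remain. The slot axis is about 0.6 mm above the studs. I'll shift, lift 4 mm and check the force.

>>> {"method": "arm_command", "body": {
  "rows": [
    {"delta_rot":[0,0,0],"gripper":0.02,"xyz":[0.0015,0.0005,0]},
    {"delta_rot":[0,0,0],"gripper":0.02,"xyz":[0.0016,0,0]},
    {"delta_rot":[0,0,0],"gripper":0.02,"xyz":[0,0,0]},
    {"delta_rot":[0,0,0],"gripper":0.02,"xyz":[0,0,-0.002]},
    {"delta_rot":[0,0,0],"gripper":0.02,"xyz":[0,0,-0.002]},
    {"delta_rot":[0,0,0],"gripper":0.02,"xyz":[0,0,0]},
    {"delta_rot":[0,0,0],"gripper":0.02,"xyz":[0,0,0]}
  ]
}}

```text
time: 7.45
tool_pos: [0.6363, 0.2362, 0.1175]
tcp_rot: [-2.036, 1.641, -0.519]
wrist_force: [0.5, 0.2, -5.2]
width: 0.32
```

```bash
python3 - <<'E'
from plan import *
tp,tr,st=cur();print(tp,st['time'],st['width'],tr.inv().apply(st['wrist_force']),st['torque'])
d=tp-np.array([0.63202161,0.26267923,0.111879]);print(tr.inv().apply(d))
snap('wrist','w5')
E
```

```text
yaw 12.252463648543234 ex [0.801 0.174 0.573] ey [-0.212  0.977  0.   ]
[0.63632731 0.23619489 0.11753118] 7.45 0.3195361899463166 [-0.04797925  2.55234631  4.52008971] [-0.18241407  0.77468943  0.00810663]
[ 0.02678854 -0.00209998 -0.0054654 ]
```

View pics/w5.png

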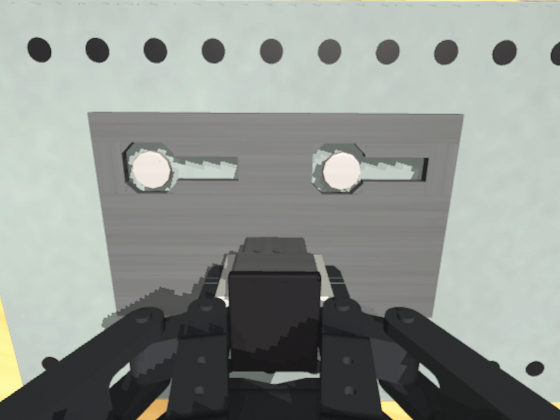

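The plate is 5.5 mm out, past the 3 mm of play, and the force is just the weight, so the heads are passing. Lifting off.

>>> {"method": "arm_command", "body": {
  "rows": [
    {"delta_rot":[0,0,0],"gripper":0.02,"xyz":[0,0,-0.004]},
    {"delta_rot":[0,0,0],"gripper":0.02,"xyz":[0,0,-0.006]},
    {"delta_rot":[0,0,0],"gripper":0.02,"xyz":[0,0,-0.01]},
    {"delta_rot":[0,0,0],"gripper":0.02,"xyz":[0,0,-0.015]},
    {"delta_rot":[0,0,0],"gripper":0.02,"xyz":[0,0,-0.02]},
    {"delta_rot":[0,0,0],"gripper":0.02,"xyz":[0,0,-0.02]},
    {"delta_rot":[0,0,0],"gripper":0.02,"xyz":[0,0,-0.02]},
    {"delta_rot":[0,0,0],"gripper":0.02,"xyz":[0,0,-0.02]},
    {"delta_rot":[0,0,0],"gripper":0.02,"xyz":[0,0,-0.02]},
    {"delta_rot":[0,0,0],"gripper":0.02,"xyz":[0,0,-0.02]},
    {"delta_rot":[0,0,0],"gripper":0.02,"xyz":[0,0,0]}
  ]
}}

```text
time: 8.6
tool_pos: [0.5495, 0.2176, 0.2486]
tcp_rot: [-2.032, 1.637, -0.521]
wrist_force: [0.1, 0.6, -4.4]
width: 0.316
```

```bash
python3 - <<'E'
from plan import *
tp,tr,st=cur();print(tp,st['q'].round(3),st['time'],st['width'],st['wrist_force'])
snap('wrist','w6');s=snap('top','t6');snap('scene','s6')
# tray from both views: rim at z=.024 via contours
for nm,c in (('top',load('top0')),('scene',load('scene0')),):
    px=c['pixels'].astype(int);sat=px.max(2)-px.min(2)
    P=cloud(c);m=((sat<40)&(P[...,0]>.33)&(P[...,0]<.64)&(P[...,1]>-.42)&(P[...,1]<-.05)&(P[...,2]<.045)).astype('u1')
    nc,lab,st,_=cv2.connectedComponentsWithStats(m);k=1+st[1:,4].argmax()
    cn=max(cv2.findContours((lab==k).astype('u1'),cv2.RETR_EXTERNAL,cv2.CHAIN_APPROX_NONE)[0],key=cv2.contourArea)
    for z in (.024,):
        W=[]
        for u,v in cn[:,0]:
            o,d=ray(c,u,v);W.append((o+(z-o[2])/d[2]*d)[:2]*1000)
        print(nm,cv2.minAreaRect(np.float32(W)))
    ap=cv2.approxPolyDP(cn,8,True)[:,0];print(ap.tolist())
    f=(lab==k)&(P[...,2]<.012);print('floor',P[f].mean(0),np.median(P[f][:,2]))
E
```

```text
yaw 12.252463648543234 ex [0.801 0.174 0.573] ey [-0.212  0.977  0.   ]
[0.54954465 0.2176146  0.24855233] [ 0.395 -0.26   2.218 -0.188  0.58   1.877] 8.6 0.3158349629827022 [ 0.05736471  0.5993657  -4.43921463]
top ((485.4105224609375, -232.5416259765625), (231.5902862548828, 170.4530487060547), 80.49503326416016)
[[320, 199], [312, 246], [377, 257], [384, 209]]
floor [ 0.48592505 -0.23512492  0.00375674] 0.003807821741737216
scene ((486.3765563964844, -235.90057373046875), (233.23365783691406, 188.07435607910156), 80.6526107788086)
[[218, 207], [141, 222], [147, 275], [230, 257]]
floor [ 0.47906117 -0.23633746  0.0063668 ] 0.006464595394049422
```

View pics/w6.png

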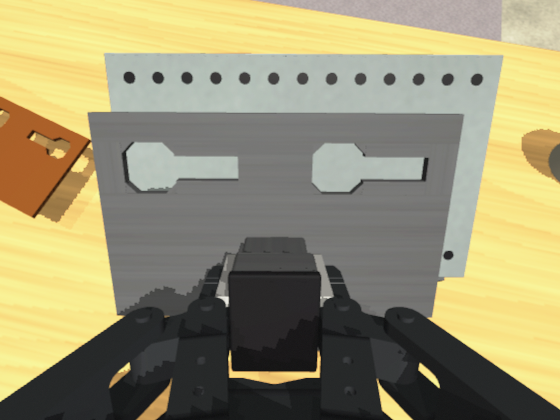

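View pics/s6.png

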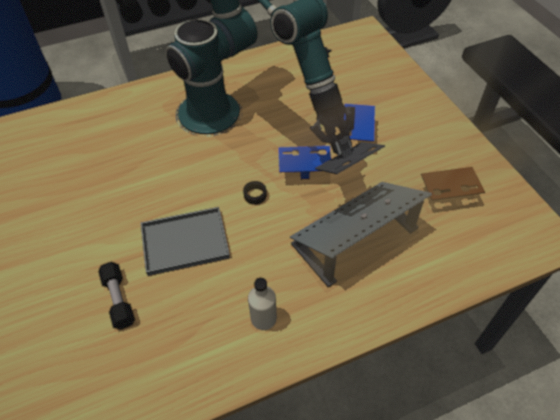

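The bracket is free of the studs and held the same as in the grip (plate corners at (88,113) and (463,114), unchanged). The tray is at (0.486,−0.234), yaw −9.4°, 231×170 mm. I'll measure the plate's tilt in the gripper and plan the move.

```bash
cat > pl2.py <<'E'
from plan import *
def plate(c,tr,tp):
    P=cloud(c);m=np.zeros(P.shape[:2],'u1')
    cv2.fillConvexPoly(m,np.int32([(96,118),(455,118),(440,235),(112,235)]),1)
    g=c['pixels'].astype(int).sum(2);Q=P[(m>0)&(g<480)]
    L=tr.inv().apply(Q-tp)
    for _ in range(4):
        cen=np.median(L,0);cen=L.mean(0);nn=np.linalg.svd(L-cen,full_matrices=False)[2][2];nn*=-np.sign(nn[2]);L=L[abs((L-cen)@nn)<.003]
    return nn,cen,len(L)   # normal in tool frame (points to -z), a point on face
E
python3 - <<'E'
from pl2 import *
tp,tr,st=cur();c=load('w6');nn,cen,k=plate(c,tr,tp);print('normal tool',nn.round(4),'face at z on axis',(cen@nn)/nn[2],k)
Yw=(.0,)
E
```

```text
yaw 12.252463648543234 ex [0.801 0.174 0.573] ey [-0.212  0.977  0.   ]
normal tool [-0.0035  0.1238 -0.9923] face at z on axis 0.013474393369024288 2776
```

```bash
python3 - <<'E'
from pl2 import *
tp,tr,st=cur();c=load('w6');P=cloud(c)
L=tr.inv().apply((P-tp).reshape(-1,3)).reshape(P.shape)
g=c['pixels'].astype(int).sum(2)
for v in (118,130,200,215,230,250): print(v,[(u,*L[v,u].round(4),g[v,u]) for u in (115,180,280,400)])
# same for w3 (before grip)
E
```

```text
yaw 12.252463648543234 ex [0.801 0.174 0.573] ey [-0.212  0.977  0.   ]
118 [(115, np.float64(-0.0688), np.float64(-0.0694), np.float64(0.0073), np.int64(363)), (180, np.float64(-0.0414), np.float64(-0.0694), np.float64(0.008), np.int64(368)), (280, np.float64(0.0013), np.float64(-0.0694), np.float64(0.0081), np.int64(371)), (400, np.float64(0.0524), np.float64(-0.0694), np.float64(0.0081), np.int64(361))]
130 [(115, np.float64(-0.0697), np.float64(-0.0644), np.float64(0.0079), np.int64(349)), (180, np.float64(-0.0417), np.float64(-0.0644), np.float64(0.0076), np.int64(357)), (280, np.float64(0.0013), np.float64(-0.0644), np.float64(0.0073), np.int64(364)), (400, np.float64(0.0524), np.float64(-0.0645), np.float64(0.0066), np.int64(355))]
200 [(115, np.float64(-0.074), np.float64(-0.0329), np.float64(0.0081), np.int64(363)), (180, np.float64(-0.0442), np.float64(-0.033), np.float64(0.0079), np.int64(364)), (280, np.float64(0.0014), np.float64(-0.0331), np.float64(0.0076), np.int64(369)), (400, np.float64(0.056), np.float64(-0.0331), np.float64(0.0076), np.int64(361))]
215 [(115, np.f
[... 302 characters left out ...]
079), np.int64(359))]
230 [(115, np.float64(-0.0759), np.float64(-0.0183), np.float64(0.0082), np.int64(354)), (180, np.float64(-0.0452), np.float64(-0.0185), np.float64(0.0076), np.int64(356)), (280, np.float64(0.0015), np.float64(-0.0184), np.float64(0.0079), np.int64(354)), (400, np.float64(0.0575), np.float64(-0.0186), np.float64(0.0075), np.int64(342))]
250 [(115, np.float64(-0.0775), np.float64(-0.0079), np.float64(0.0086), np.int64(361)), (180, np.float64(-0.0463), np.float64(-0.0079), np.float64(0.0086), np.int64(365)), (280, np.float64(0.0013), np.float64(-0.0148), np.float64(-0.0067), np.int64(218)), (400, np.float64(0.0586), np.float64(-0.0084), np.float64(0.0075), np.int64(356))]
```

The depth readings at face level show the face parallel to the tool's xy plane (7.8 mm ahead of the TCP, no trend). The fit above had been polluted. Planning the levelling and travel.

```bash
cat > pl3.py <<'E'
from plan import *
ty=np.radians(-9.4);tex=np.array([np.cos(ty),np.sin(ty),0]);tey=np.array([-np.sin(ty),np.cos(ty),0])
tc=np.array([.486,-.234,0]);G=goalR(-1,np.array([0,0,1.]),tey)
E
python3 - <<'E'
from pl3 import *
tgt=tc-.018*tex;tgt[2]=.25;print(tgt)
tp,tr,st=cur();r=(tr.inv()*R.from_matrix(goalR(-1,np.array([0,0,1.]),ey))).as_rotvec();print('level only',r.round(4))
d,r=delta(tgt,G);print(d,r, 'd in levelled tray frame', G.T@(tgt-tp))
E
```

```text
yaw 12.252463648543234 ex [0.801 0.174 0.573] ey [-0.212  0.977  0.   ]
[ 0.4682417  -0.23106013  0.25      ]
level only [-6.131e-01  1.200e-03  2.000e-04]
[ 0.42058684  0.13864933 -0.10542876] [-0.60547343  0.11697972  0.3661261 ] d in levelled tray frame [ 0.45514355  0.00635305 -0.00601179]
```

>>> {"method": "arm_command", "body": {
  "rows": [
    {"delta_rot":[-0.0757,0.0146,0.0458],"gripper":0.02,"xyz":[0,0,0]},
    {"delta_rot":[-0.0757,0.0146,0.0458],"gripper":0.02,"xyz":[0,0,0]},
    {"delta_rot":[-0.0757,0.0146,0.0458],"gripper":0.02,"xyz":[0,0,0]},
    {"delta_rot":[-0.0757,0.0146,0.0458],"gripper":0.02,"xyz":[0,0,0]},
    {"delta_rot":[-0.0757,0.0146,0.0458],"gripper":0.02,"xyz":[0,0,0]},
    {"delta_rot":[-0.0757,0.0146,0.0458],"gripper":0.02,"xyz":[0,0,0]},
    {"delta_rot":[-0.0757,0.0146,0.0458],"gripper":0.02,"xyz":[0,0,0]},
    {"delta_rot":[-0.0757,0.0146,0.0458],"gripper":0.02,"xyz":[0,0,0]},
    {"delta_rot":[0,0,0],"gripper":0.02,"xyz":[0.01,0,0]},
    {"delta_rot":[0,0,0],"gripper":0.02,"xyz":[0.02,0,0]},
    {"delta_rot":[0,0,0],"gripper":0.02,"xyz":[0.03,0,0]},
    {"delta_rot":[0,0,0],"gripper":0.02,"xyz":[0.03,0,0]}
  ]
}}

```text
time: 9.95
tool_pos: [0.5341, 0.127, 0.2428]
tcp_rot: [2.034, -2.394, 0.001]
wrist_force: [0.5, 0.1, -5.1]
width: 0.322
```

>>> {"method": "arm_command", "body": {
  "rows": [
    {"delta_rot":[0,0,0],"gripper":0.02,"xyz":[0.035,0,0]},
    {"delta_rot":[0,0,0],"gripper":0.02,"xyz":[0.035,0,0]},
    {"delta_rot":[0,0,0],"gripper":0.02,"xyz":[0.035,0,0]},
    {"delta_rot":[0,0,0],"gripper":0.02,"xyz":[0.035,0,0]},
    {"delta_rot":[0,0,0],"gripper":0.02,"xyz":[0.035,0,0]},
    {"delta_rot":[0,0,0],"gripper":0.02,"xyz":[0.035,0,0]},
    {"delta_rot":[0,0,0],"gripper":0.02,"xyz":[0.035,0,0]},
    {"delta_rot":[0,0,0],"gripper":0.02,"xyz":[0.035,0,0]},
    {"delta_rot":[0,0,0],"gripper":0.02,"xyz":[0.03,0,0]},
    {"delta_rot":[0,0,0],"gripper":0.02,"xyz":[0.025,0,0]},
    {"delta_rot":[0,0,0],"gripper":0.02,"xyz":[0.02,0,0]},
    {"delta_rot":[0,0,0],"gripper":0.02,"xyz":[0,0,0]}
  ]
}}

```text
time: 11.15
tool_pos: [0.4754, -0.2247, 0.2432]
tcp_rot: [2.028, -2.397, 0.003]
wrist_force: [0.3, -0.1, -4.9]
width: 0.32
```

```bash
python3 - <<'E'
from pl3 import *
tp,tr,st=cur();print(tp,st['q'].round(3),st['time'],st['width'],st['wrist_force'])
tgt=tc-.018*tex;tgt[2]=.10
d,r=delta(tgt,G);print(d.round(4),r.round(4))
snap('wrist','w7');snap('top','t7')
E
```

```text
yaw 12.252463648543234 ex [0.801 0.174 0.573] ey [-0.212  0.977  0.   ]
[ 0.47536434 -0.22474936  0.24316181] [-0.488 -0.028  1.906 -0.002  1.262  1.25 ] 11.15 0.3198397533447571 [ 0.32774541 -0.10468202 -4.86296345]
[0.0071 0.006  0.1432] [-0.0004 -0.0023 -0.0024]
```

View pics/w7.png

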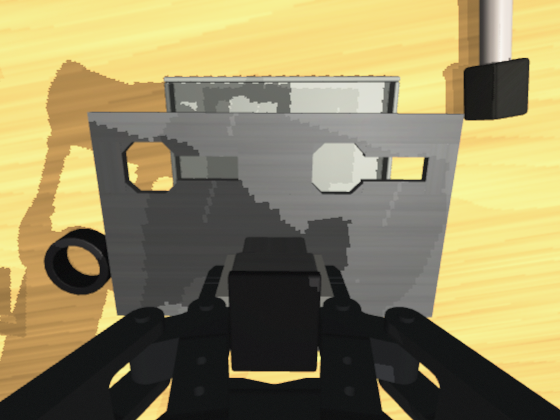

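View pics/t7.png

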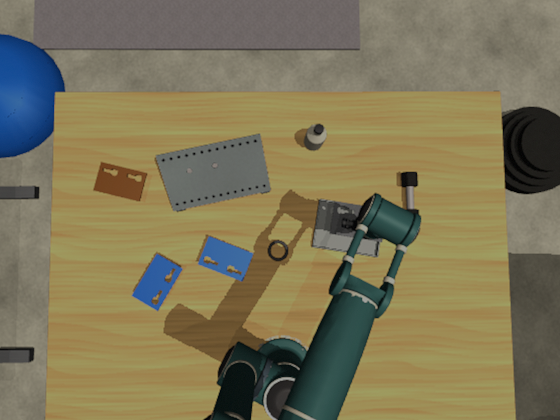

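The plate is parallel to the tray and above it, with room all round. Descending with a fine xy correction.

>>> {"method": "arm_command", "body": {
  "rows": [
    {"delta_rot":[0,-0.002,-0.002],"gripper":0.02,"xyz":[0.007,0.006,0.01]},
    {"delta_rot":[0,0,0],"gripper":0.02,"xyz":[0,0,0.02]},
    {"delta_rot":[0,0,0],"gripper":0.02,"xyz":[0,0,0.025]},
    {"delta_rot":[0,0,0],"gripper":0.02,"xyz":[0,0,0.025]},
    {"delta_rot":[0,0,0],"gripper":0.02,"xyz":[0,0,0.025]},
    {"delta_rot":[0,0,0],"gripper":0.02,"xyz":[0,0,0.025]},
    {"delta_rot":[0,0,0],"gripper":0.02,"xyz":[0,0,0.025]},
    {"delta_rot":[0,0,0],"gripper":0.02,"xyz":[0,0,0.015]},
    {"delta_rot":[0,0,0],"gripper":0.02,"xyz":[0,0,0.01]},
    {"delta_rot":[0,0,0],"gripper":0.02,"xyz":[0,0,0]},
    {"delta_rot":[0,0,0],"gripper":0.02,"xyz":[0,0,0]}
  ]
}}

```text
time: 12.35
tool_pos: [0.4696, -0.2275, 0.0643]
tcp_rot: [-2.034, 2.392, 0.002]
wrist_force: [-0.3, -0.6, -4.4]
width: 0.312
```

```bash
python3 - <<'E'
from pl3 import *
tp,tr,st=cur();print(tp,st['time'],st['width'],st['wrist_force'])
tgt=tc-.018*tex;tgt[2]=.018
d,r=delta(tgt,G);print(d.round(4),r.round(4))
snap('wrist','w8');c=snap('top','t8');cv2.imwrite('pics/t8c.png',cv2.resize(c['pixels'][180:280,290:440,::-1],None,fx=5,fy=5,interpolation=cv2.INTER_CUBIC))
E
```

```text
yaw 12.252463648543234 ex [0.801 0.174 0.573] ey [-0.212  0.977  0.   ]
[ 0.46959639 -0.22750042  0.0643352 ] 12.35 0.31176959119911085 [-0.29316142 -0.58013745 -4.39689736]
[0.0038 0.0008 0.0463] [-0.0003  0.0018  0.0024]
```

View pics/w8.png

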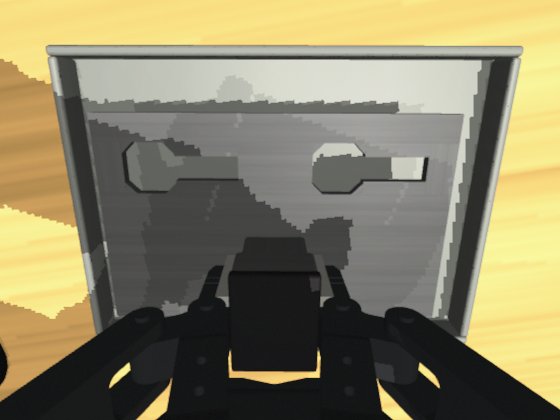

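View pics/t8c.png

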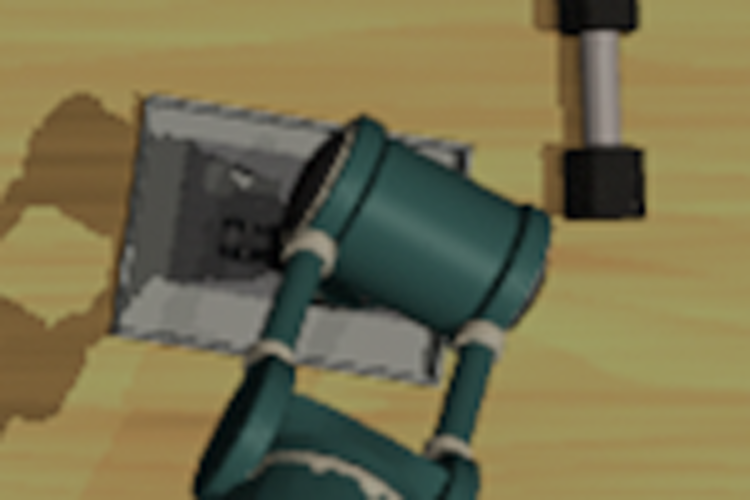

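The plate is well inside the tray walls in both views. Lowering slowly, with small steps at the end.

>>> {"method": "arm_command", "body": {
  "rows": [
    {"delta_rot":[0,0,0.002],"gripper":0.02,"xyz":[0.0035,0,0.008]},
    {"delta_rot":[0,0,0],"gripper":0.02,"xyz":[0,0,0.012]},
    {"delta_rot":[0,0,0],"gripper":0.02,"xyz":[0,0,0.01]},
    {"delta_rot":[0,0,0],"gripper":0.02,"xyz":[0,0,0.007]},
    {"delta_rot":[0,0,0],"gripper":0.02,"xyz":[0,0,0.003]},
    {"delta_rot":[0,0,0],"gripper":0.02,"xyz":[0,0,0]},
    {"delta_rot":[0,0,0],"gripper":0.02,"xyz":[0,0,0]}
  ]
}}

```text
time: 13.15
tool_pos: [0.4689, -0.231, 0.024]
tcp_rot: [-2.031, 2.395, 0.002]
wrist_force: [0.0, -0.5, -4.8]
width: 0.32
```

>>> {"method": "arm_command", "body": {
  "rows": [
    {"delta_rot":[0,0,0],"gripper":0.02,"xyz":[0,0,0.001]},
    {"delta_rot":[0,0,0],"gripper":0.02,"xyz":[0,0,0.001]},
    {"delta_rot":[0,0,0],"gripper":0.02,"xyz":[0,0,0]}
  ]
}}

```text
time: 13.45
tool_pos: [0.4689, -0.231, 0.0222]
tcp_rot: [-2.031, 2.395, 0.002]
wrist_force: [-0.0, 0.6, -4.4]
width: 0.315
```

>>> {"method": "arm_command", "body": {
  "rows": [
    {"delta_rot":[0,0,0],"gripper":0.02,"xyz":[0,0,0.001]},
    {"delta_rot":[0,0,0],"gripper":0.02,"xyz":[0,0,0.001]},
    {"delta_rot":[0,0,0],"gripper":0.02,"xyz":[0,0,0.001]},
    {"delta_rot":[0,0,0],"gripper":0.02,"xyz":[0,0,0]}
  ]
}}

```text
time: 13.85
tool_pos: [0.469, -0.2311, 0.0215]
tcp_rot: [-2.031, 2.395, 0.003]
wrist_force: [-8.5, 2.4, 15.3]
width: 0.316
```

>>> {"method": "arm_command", "body": {
  "rows": [
    {"delta_rot":[0,0,0],"gripper":0.02,"xyz":[0,0,0.001]},
    {"delta_rot":[0,0,0],"gripper":0.02,"xyz":[0,0,0]},
    {"delta_rot":[0,0,0],"gripper":0.02,"xyz":[0,0,0]}
  ]
}}

```text
time: 14.15
tool_pos: [0.4689, -0.2311, 0.0215]
tcp_rot: [-2.031, 2.395, 0.003]
wrist_force: [-11.7, 4.5, 22.1]
width: 0.316
```

Contact at TCP 21.5 mm means the underside is about 16.5 mm below the TCP, which matches the grasp planned from the panel (16.3 mm), so the plate is on the tray floor. I'll ease off and open.

>>> {"method": "arm_command", "body": {
  "rows": [
    {"delta_rot":[0,0,0],"gripper":0.02,"xyz":[0,0,-0.001]},
    {"delta_rot":[0,0,0],"gripper":0.02,"xyz":[0,0,-0.0008]},
    {"delta_rot":[0,0,0],"gripper":0.02,"xyz":[0,0,0]}
  ],
  "force": 40
}}

```text
time: 14.45
tool_pos: [0.469, -0.2311, 0.0215]
tcp_rot: [-2.031, 2.395, 0.002]
wrist_force: [-5.2, 3.3, 9.5]
width: 0.314
```

```bash
python3 - <<'E'
from pl3 import *
tp,tr,st=cur();print(tp,st['time'],st['width'],st['wrist_force'])
snap('wrist','w9');snap('scene','s9')
E
```

```text
yaw 12.252463648543234 ex [0.801 0.174 0.573] ey [-0.212  0.977  0.   ]
[ 0.46896763 -0.23105316  0.02151017] 14.45 0.31427610234337705 [-5.1714175   3.32421042  9.5434542 ]
```

View pics/w9.png

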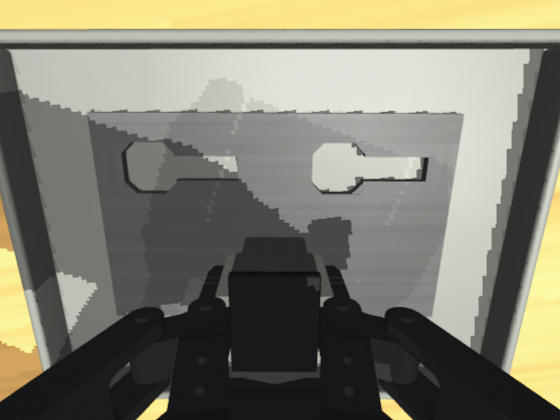

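The plate lies in the tray with gaps on all visible sides, its edge at row 112 and shadows tight to it. Releasing.

>>> {"method": "arm_command", "body": {
  "rows": [
    {"delta_rot":[0,0,0],"gripper":0.02,"xyz":[0,0,-0.0008]},
    {"delta_rot":[0,0,0],"gripper":0.035,"xyz":[0,0,0]},
    {"delta_rot":[0,0,0],"gripper":0.06,"xyz":[0,0,0]},
    {"delta_rot":[0,0,0],"gripper":0.085,"xyz":[0,0,0]},
    {"delta_rot":[0,0,0],"gripper":0.085,"xyz":[0,0,0]},
    {"delta_rot":[0,0,0],"gripper":0.085,"xyz":[0,0,0]},
    {"delta_rot":[0,0,0],"gripper":0.085,"xyz":[0,0,0]},
    {"delta_rot":[0,0,0],"gripper":0.085,"xyz":[0,0,0]}
  ]
}}

```text
time: 15.35
tool_pos: [0.4688, -0.2309, 0.0206]
tcp_rot: [-2.031, 2.395, 0.002]
wrist_force: [0.0, -0.0, -0.1]
width: 0.998
```

```bash
python3 - <<'E'
from pl3 import *
tp,tr,st=cur();print(tp,st['time'],st['width'],st['wrist_force'])
snap('wrist','w10')
E
```

```text
yaw 12.252463648543234 ex [0.801 0.174 0.573] ey [-0.212  0.977  0.   ]
[ 0.46878429 -0.23093407  0.0205723 ] 15.35 0.9976258663547166 [ 0.01136503 -0.03510359 -0.0586092 ]
```

View pics/w10.png

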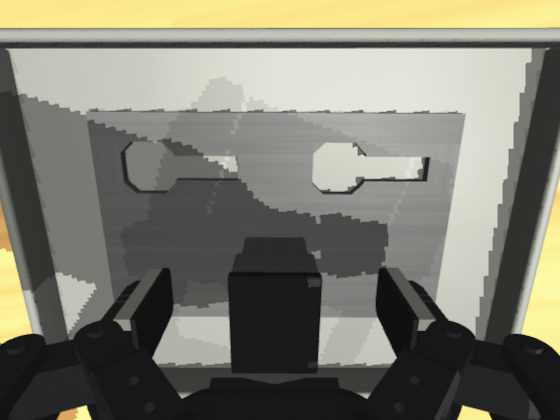

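Released, and the bracket didn't move. Retreating straight up.

>>> {"method": "arm_command", "body": {
  "rows": [
    {"delta_rot":[0,0,0],"gripper":0.085,"xyz":[0,0,-0.01]},
    {"delta_rot":[0,0,0],"gripper":0.085,"xyz":[0,0,-0.02]},
    {"delta_rot":[0,0,0],"gripper":0.085,"xyz":[0,0,-0.03]},
    {"delta_rot":[0,0,0],"gripper":0.085,"xyz":[0,0,-0.03]},
    {"delta_rot":[0,0,0],"gripper":0.085,"xyz":[0,0,-0.03]},
    {"delta_rot":[0,0,0],"gripper":0.085,"xyz":[0,0,-0.03]},
    {"delta_rot":[0,0,0],"gripper":0.085,"xyz":[0,0,-0.03]},
    {"delta_rot":[0,0,0],"gripper":0.085,"xyz":[0,0,-0.02]},
    {"delta_rot":[0,0,0],"gripper":0.085,"xyz":[0,0,0]},
    {"delta_rot":[0,0,0],"gripper":0.085,"xyz":[0,0,0]}
  ]
}}

```text
time: 16.4
tool_pos: [0.4688, -0.2314, 0.2211]
tcp_rot: [-2.03, 2.395, 0.001]
wrist_force: [0.1, 0.4, -0.8]
width: 0.996
```

```bash
python3 - <<'E'
from pl3 import *
tp,tr,st=cur();print(tp,st['time'],st['width'],st['wrist_force'])
c=snap('wrist','w11');snap('scene','s11')
P=cloud(c);a=(P-tc)@tex;b=(P-tc)@tey;z=P[...,2]
ht=(z>.055)&(z<.085)&(abs(a)<.08)&(abs(b)<.1);print('hook top z',np.median(z[ht]),'x',np.percentile(a[ht],[2,98]),'y',np.percentile(b[ht],[2,98]),ht.sum())
g=c['pixels'].astype(int).sum(2)
f=(abs(a-.02)<.022)&(abs(b)<.07)&(z<.02);Q=np.c_[a[f],b[f],np.ones(f.sum())];w,*_=np.linalg.lstsq(Q,z[f],rcond=None);print('slope',w,f.sum())
for aa in (.03,.045):
  for bb in (-.07,-.02,.03,.07):
    k=(abs(a-aa)<.003)&(abs(b-bb)<.003)&(z<.05);print(aa,bb,np.median(z[k]).round(4),end=' | ')
fl=(abs(a-.07)<.006)&(abs(b)<.09);print('floor z',np.median(z[fl]))
E
```

```text
yaw 12.252463648543234 ex [0.801 0.174 0.573] ey [-0.212  0.977  0.   ]
[ 0.46882037 -0.23136111  0.22111308] 16.4 0.9961499159038681 [ 0.08989939  0.38484195 -0.77617553]
hook top z 0.06879480662644044 x [-0.02902509  0.00527758] y [-0.01266533  0.01476766] 1397
slope [-0.04996664 -0.0050548   0.00958628] 6347
0.03 -0.07 0.01 | 0.03 -0.02 0.005 | 0.03 0.03 0.005 | 0.03 0.07 0.0093 | 0.045 -0.07 0.0097 | 0.045 -0.02 0.01 | 0.045 0.03 0.0095 | 0.045 0.07 0.0098 | floor z 0.004896442123985878
```

View pics/w11.png

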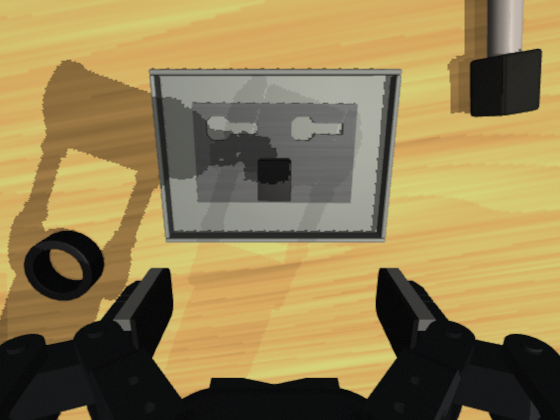

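View pics/s11.png

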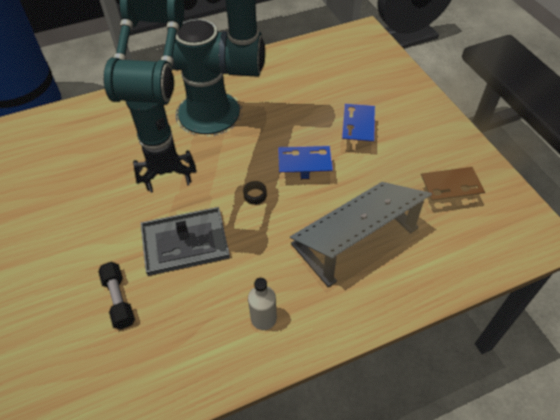

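The plate face reads 9.3–10 mm at all four corners and edges checked, the floor 4.9 mm and the hook's end 68.8 mm (expected 69), so it lies flat. Everything else is where it was.

```bash
python3 -c "
from workcell import bot
print(bot.finish_job())"
```

```text
the job is handed in; nothing more can be done
None
```

The bracket is off the panel and lying flat in the tray, hook up and released. I handed the job in at about 16.5 s. `bot.finish_job()` reports no verdict, so the result rests on my own checks.

**What I did:** I gripped the dark bracket by its hook and eased it 1.5 mm up the slope and 0.9 mm out. I then slid it about 27 mm to its own −y, lifted it off the studs with only its weight on the wrist, levelled it and set it down.

**Last checks:**
- **Flat:** the plate face is at 9.3–10 mm, the tray floor at 4.9 mm and the hook's end at 68.8 mm (expected 69 mm). This puts the hook middle at about 38 mm.
- **Position:** the hook middle is about −17 mm in x and +1 mm in y from the tray's centre.
- **Surroundings:** the gripper is clear 200 mm above with no force on it. The bottle, dumbbell and collar look unmoved in the last scene picture.

**Readings that disagreed:**
- **Contact height:** the plate touched the tray floor with the fingertips 3.7 mm higher than the wrist camera's plate reading predicted. This matched the depth planned for the grasp, so I took it as camera and grip error. The press peaked at about 25 N.
- **Plane fits:** two fits to the plate, one before placing and one after, showed false tilts because they took in points off the plate. Spot depth readings showed it level.
- **Slide distance:** the first estimate from the top camera was 24 mm, against 27–28 mm from the wrist camera. I used the wrist value and confirmed it by looking during the slide, without feeling for the stop.

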